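Turn a circuit board over against the tip-up stop

TASK

Turn the framed circuit board over so that its solder side faces up, without gripping or lifting it: with the fingertips, gently push it along the bench against the orange-ended tip-up stop until its leading edge climbs the stop and it stands tipped up leaning there, then from behind the stop push its raised edge back so that it topples over towards the robot. Leave it lying flat, solder side up, on the bench just in front of the stop, and do not disturb the bottle, the solder spool or the parts tray.

Things in the scene. Friction and masses are not known exactly. Their poses are not given: they have to be found in the camera images.
- board: Loose circuit board in a blue frame, a flat slab 80 mm (its x) by 90 mm (its y), 9 mm thick, about 0.09 kg. Origin at the slab's centre. Its z points out of the green side with chips, up at the start; the other, tan side has rows of silver solder dots. Starts flat on the bench, +x edge facing the stop 20 to 50 mm off, up to 0.2 rad out of square, up to 12 mm off the stop's middle.
- board_front (a point): Middle of the board's +x edge (half-way through its thickness), 40 mm from the board's centre: the edge nearest the stop at the start, which climbs the stop.
- board_rear (a point): Middle of the board's -x edge (half-way through its thickness), 40 mm from the board's centre: the edge nearest the robot at the start, to push on.
- stop: Tip-up stop fixed to the bench: slick white plastic, 130 mm long (its y) plus orange ends of 10 mm, 50 mm high. Origin on the bench at the middle of its foot line (front edge facing the robot); x points level into the stop, away from the robot; z up. Its hollow front face rises from the foot to x 17, z 14 mm, then x 26, z 32 mm, then the top edge x 33, z 50 mm. Flat top to x 44 mm.
- stop_top (a point): Middle of the stop's top front edge. A board pushed till its lower edge is at the foot line leans here, about 57 degrees from the bench, its raised edge at about x 44, z 67 mm of the stop's frame, and stays when let go; pushed back past upright it falls to -x. Behind the stop is only a flange 6 mm high (bolt heads to 11 mm) out to x 94 mm.
- bottle: Bystander: loose upright white flux bottle with a red cap, 44 mm across, 120 mm high. Origin at the centre of its underside. Leave alone.
- spool: Bystander: loose standing solder spool, metal, 52 mm across, 42 mm high. Origin at the centre of its underside. Leave alone.
- tray: Bystander: loose black divided parts tray, 90 by 110 mm, 20 mm high. Origin at the centre of its underside. Leave alone.
Things that resemble listed ones, but are neither listed nor needed, are in the scene too. What is shaped like the board but red is not meant.

How it is judged:
By the outcome, as a careful person would: the job done as asked, in the order asked, and still so for the second after the job is handed in, with the robot touching nothing.
It also fails if it takes over 48 s, if anything falls off the work surface, if the arm or the gripper's body presses on something with over 40 N, if the wrist force passes 120 N, or if a joint passes its speed limit or range.

ROBOT

A 7-joint arm with a two-finger parallel gripper is mounted at the origin on the work surface. World frame = base frame: x ahead of the robot, y to its left, z up, the work surface at z = 0. Lengths are in m, angles in rad, forces in N, time in s.
With the tool pointing down it reaches from about 0.425 to 0.875 m from the base axis. Payload 4.7 kg.
Tool frame: the origin (TCP) lies where the fingers leave the gripper's body, on its centre line; the fingertips stand 70 mm ahead of it and the grasp point (between the pads) lies 51 mm ahead of it; z points along the fingers, y is the line along which they close (so a half turn about z gives the same grasp; the last joint's range is limited). The gripper opens to 87 mm and grips with 3 to 60 N. Pads are 19 mm wide; open, the fingers measure 117 mm over their backs; the gripper's body (75 mm by 190 mm) begins 51 mm behind the grasp point.
Start: joints at [-1.298, 0.321, -0.07, 1.45, 0.023, 1.371, -0.057], TCP at [0.166, 0.628, 0.292] pointing down, gripper open.
Joint ranges: [-2.86, 2.86], [-0.3, 2.09], [-1.38, 1.24], [0.06, 2.45], [-1.56, 4.7], [0.09, 2.05], [-2.69, 2.69]. Speed limits (rad/s): [2.57, 2.57, 3.14, 3.14, 3.14, 3.14, 3.14].

INTERFACE

Orientations are given as a rotation vector (axis times angle).
In Python, from bench import ctrl gives the robot as it stands.
- The arm moves only by the tool play_rows, never from a script. Its argument "increments" is a list that holds one entry, the list of rows, each a list of 7 numbers: the shift along the tool's x, y, z as a fraction of full scale, then the turn, a rotation vector about the tool's x, y, z as a fraction of full scale, then the gripper command: -1 is shut, 1 is fully open, values between are in proportion. A call has 1 to 8 rows; each row is the pose to reach, as a shift and turn from the pose commanded when the call began, along the tool's axes at that moment; what a row does not reach only later rows make up. Full scale, the value 1, is 0.1 m for a shift and 90 degrees for a turn. A row lasts 1/10 s, in which the tool goes at most 50 mm and 8.59 degrees, less where a joint would pass 70% of its speed; a pose out of reach is approached as far as the arm can. A call with a number of a shift or a turn outside -1 to 1 is refused whole. A call with a gripper value outside its range is refused whole. The fingers move at their own pace and stop on an object; "squeeze" is the grip in N (left out, the last holds). Time passes only in rows, so rows that repeat a pose let the fingers close. It gives the time, the measured TCP pose, the force, the opening and the grip force at its end, in the units of the state.
- ctrl.get_state(): the state, without advancing time (a new reading comes with each control period).
- ctrl.get_image(name): name is "scene" or "top" or "wrist"; returns the picture (480x640x3 uint8, red, green, blue); there is no depth.
- ctrl.get_calibration(name): a dict with "vertical_fov" (degrees; the focal length in pixels is half the picture's height over the tangent of half this angle, whatever the lens; pixels are square), "cx", "cy" (the principal point, pixels), "dist_coeffs" ([k1, k2, p1, p2, k3] as OpenCV has them; the pictures are not rectified), "R" (3x3) and "t" (3): a world point X has camera coordinates R X + t; the wrist camera has in their place "T_tool_cam" (4x4, takes a point from camera to tool coordinates, whose origin is the TCP and whose axes are the flange's). Camera axes: x right, y down, z forward; pixel columns grow to the right and rows downward; lengths in m; the calibration is good to about 2 mm. A picture is of the moment at which its call begins: read the wrist's pose just before it. get_calibration takes no time and is no camera call.
- ctrl.close_job(): hands the job in; it is judged then, once.
The state is a dict: "time": time; "joint_positions": joint angles; "qd": joint speeds; "joint_torque": joint torques, N m; "position": TCP position; "tool_rot": TCP orientation; "ft_force": force on the tool from outside, world axes, zero at the start; "torque": the same for the moment, N m; "grip_width": opening from 0.0 (shut) to 1.0 (fully open); "grip_force": force on a finger pad.
Only numpy, scipy, OpenCV 4.12 (cv2) and the standard library are available. Lean on these libraries where they do the work, as an engineer would, in place of code of your own. Each camera call takes 0.05 s, during which the arm holds its last target. There are 200 camera calls.

## Working session

There is one attempt and no reset: what is moved stays moved. The work goes in short steps, Python scripts to look and compute and a tool call to move; the robot and the scene stay as the last step left them, time stands still between calls to the robot, and variables do not carry over. Pictures are saved under pics/ and viewed, at most 10 in all, crops included, and the job is handed in when it is done.

Besides the shell and the picture viewer there is one more tool, called as name([rows], argument=value, ...), one row to a line, values as JSON. play_rows: Moves the arm, as the interface text tells. Shift numbers are shares of 0.1 m and turn numbers shares of 90 degrees, none past 1 either way. Its arguments: {"type":"object","properties":{"increments":{"type":"array"},"squeeze":{"type":"number"}},"required":["increments"]}

```bash
mkdir -p pics
cat > h.py <<'E'
import numpy as np,cv2
from bench import ctrl
from scipy.spatial.transform import Rotation as Ro
def K(c):
    f=240/np.tan(np.radians(c["vertical_fov"])/2);return np.array([[f,0,c["cx"]],[0,f,c["cy"]],[0,0,1.]])
def ext(name,c,s=None):
    if "R" in c: return np.array(c["R"]),np.array(c["t"])
    T=np.array(c["T_tool_cam"]);W=np.eye(4);W[:3,:3]=Ro.from_rotvec(s["tool_rot"]).as_matrix();W[:3,3]=s["position"]
    M=np.linalg.inv(W@T);return M[:3,:3],M[:3,3]
def cast(name,px,z,s=None):
    c=ctrl.get_calibration(name);R,t=ext(name,c,s)
    u=cv2.undistortPoints(np.array(px,float).reshape(-1,1,2),K(c),np.array(c["dist_coeffs"],float)).reshape(-1,2)
    d=np.c_[u,np.ones(len(u))]@R;o=-R.T@t
    return o+d*((z-o[2])/d[:,2])[:,None]
def proj(name,X,s=None):
    c=ctrl.get_calibration(name);R,t=ext(name,c,s)
    return cv2.projectPoints(np.array(X,float).reshape(-1,1,3),cv2.Rodrigues(R)[0],t,K(c),np.array(c["dist_coeffs"],float))[0].reshape(-1,2)
def save(im,n): cv2.imwrite("pics/"+n,im[:,:,::-1])
E
python3 - <<'E'
from h import *
s=ctrl.get_state();print(s["position"],s["tool_rot"],s["time"])
a=ctrl.get_image("top");b=ctrl.get_image("scene");np.save("top.npy",a);np.save("scene.npy",b)
save(a,"top0.png");save(b,"scene0.png")
E
```

```text
[0.16629785 0.62794921 0.29117636] [-4.05305368e-01 -3.11520756e+00  2.90554797e-03] 0.0
```

View pics/top0.png

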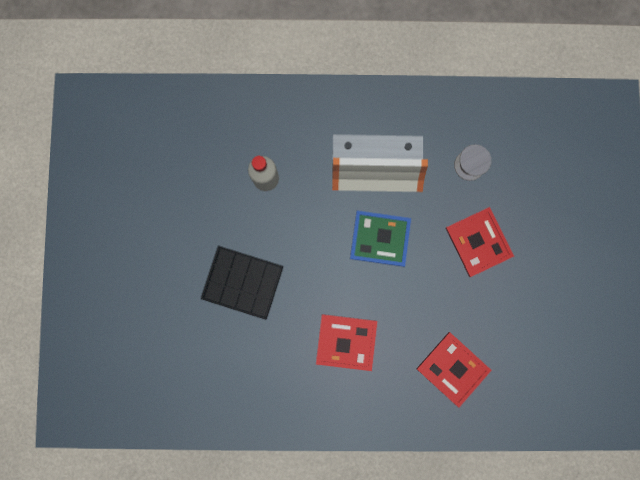

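View pics/scene0.png

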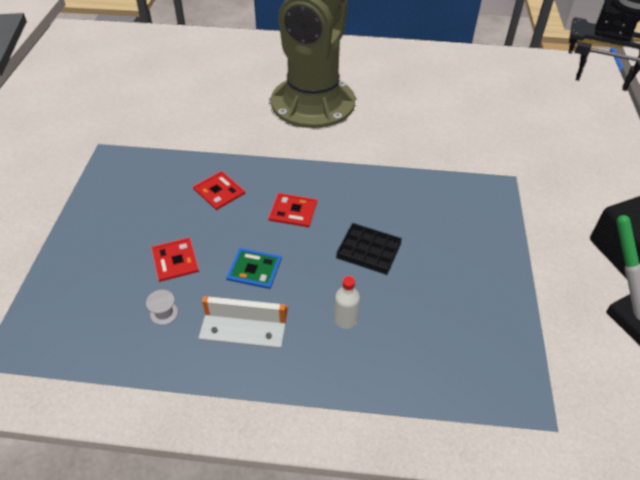

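The top view shows the blue-framed green board at about (381,239), and the stop with orange ends at (336,175) and (422,175). There are three red look-alikes at (480,242), (347,342) and (454,369). The bottle is at (262,170), the spool at (473,162) and the tray at (242,283). Only the blue-framed board fits the description; the red ones are excluded. Next I'll measure it and confirm with a crop.

Run:
```python
from h import *
a=np.load("top.npy");hsv=cv2.cvtColor(a,cv2.COLOR_RGB2HSV)
m=((hsv[...,0]>108)&(hsv[...,0]<125)&(hsv[...,1]>170)&(hsv[...,2]>90)).astype(np.uint8)
cs=max(cv2.findContours(m,cv2.RETR_EXTERNAL,cv2.CHAIN_APPROX_NONE)[0],key=cv2.contourArea)
q=cast("top",cs.reshape(-1,2),0.009)
r=cv2.minAreaRect(q[:,:2].astype(np.float32)*1000);print("board",r,cv2.boxPoints(r))
o=((hsv[...,0]>5)&(hsv[...,0]<15)&(hsv[...,1]>180)&(hsv[...,2]>120)).astype(np.uint8)
n,l,st,ce=cv2.connectedComponentsWithStats(o)
for i in range(1,n):
    if st[i,4]>40:
        p=np.argwhere(l==i)[:,::-1];b=cv2.boxPoints(cv2.minAreaRect(p.astype(np.float32)));print("orange",st[i],b.tolist(), cast("top",b,0)[:,:2].round(4).tolist(),cast("top",b,.05)[:,:2].round(4).tolist())
# stop foot line via bright mask
for n_,px,z in [("foot",[(332,190.5),(424,192.5)],0),("topfront",[(339,166),(421,167)],.05),("flange",[(333,136),(423,138)],.006),("bottle cap",[(259,163)],.12),("spool",[(475,160)],.042),("tray",[(242,283)],.02)]:
    print(n_,cast("top",px,z).round(4).tolist())
save(cv2.resize(a[120:290,310:450],None,fx=3.5,fy=3.5,interpolation=cv2.INTER_CUBIC),"crop.png")
```

```text
Traceback (most recent call last):
ValueError: max() iterable argument is empty
```

Run:
```python
from h import *
a=np.load("top.npy");hsv=cv2.cvtColor(a,cv2.COLOR_RGB2HSV)
print(hsv[239,353],hsv[239,345],hsv[175,336],hsv[214,380])
m=((hsv[...,0]>100)&(hsv[...,0]<125)&(hsv[...,1]>165)).astype(np.uint8)
g=((hsv[...,0]>55)&(hsv[...,0]<90)&(hsv[...,1]>120)).astype(np.uint8)
m[:, :310]=0;m[:,450:]=0
cs=max(cv2.findContours(m,cv2.RETR_EXTERNAL,cv2.CHAIN_APPROX_NONE)[0],key=cv2.contourArea)
q=cast("top",cs.reshape(-1,2),0.009)
r=cv2.minAreaRect(q[:,:2].astype(np.float32)*1000);print("board",r,cv2.boxPoints(r).tolist())
o=((hsv[...,0]>5)&(hsv[...,0]<15)&(hsv[...,1]>180)&(hsv[...,2]>120)).astype(np.uint8)
n,l,st,ce=cv2.connectedComponentsWithStats(o)
for i in range(1,n):
    if st[i,4]>40:
        p=np.argwhere(l==i)[:,::-1];b=cv2.boxPoints(cv2.minAreaRect(p.astype(np.float32)));print("orange",st[i],b.round(1).tolist(), cast("top",b,0)[:,:2].round(4).tolist(),cast("top",b,.05)[:,:2].round(4).tolist())
for n_,px,z in [("foot",[(332,190.5),(424,192.5)],0),("topfront",[(339,166),(421,167)],.05),("flange",[(333,136),(423,138)],.006),("bottle cap",[(259,163)],.12),("spool",[(475,160)],.042),("tray",[(242,283)],.02)]:
    print(n_,cast("top",px,z).round(4).tolist())
save(cv2.resize(a[120:290,310:450],None,fx=3.5,fy=3.5,interpolation=cv2.INTER_CUBIC),"crop.png")
```

```text
[110 149 159] [104  39 131] [  8 144 129] [109 138 161]Traceback (most recent call last):
  File "<stdin>", line 7, in <module>
ValueError: max() iterable argument is empty
```

```bash
cat > m.py <<'E'
from h import *
def board(a,z=0.009):
    hsv=cv2.cvtColor(a,cv2.COLOR_RGB2HSV)
    m=((hsv[...,0]>100)&(hsv[...,0]<125)&(hsv[...,1]>115)).astype(np.uint8)
    m[:, :310]=0;m[:,450:]=0
    cs=max(cv2.findContours(m,cv2.RETR_EXTERNAL,cv2.CHAIN_APPROX_NONE)[0],key=cv2.contourArea)
    q=cast("top",cs.reshape(-1,2),z)
    return cv2.minAreaRect(q[:,:2].astype(np.float32)*1000)
E
python3 - <<'E'
from m import *
a=np.load("top.npy");hsv=cv2.cvtColor(a,cv2.COLOR_RGB2HSV)
r=board(a);print("board",r,cv2.boxPoints(r).tolist())
o=((hsv[...,0]>3)&(hsv[...,0]<16)&(hsv[...,1]>110)&(hsv[...,2]>70)).astype(np.uint8)
n,l,st,ce=cv2.connectedComponentsWithStats(o)
for i in range(1,n):
    if st[i,4]>60:
        p=np.argwhere(l==i)[:,::-1];b=cv2.boxPoints(cv2.minAreaRect(p.astype(np.float32)));print("orange",st[i],b.round(1).tolist(), cast("top",b,0)[:,:2].round(4).tolist(),cast("top",b,.05)[:,:2].round(4).tolist())
for n_,px,z in [("foot",[(332,190.5),(424,192.5)],0),("topfront",[(339,166),(421,167)],.05),("flange",[(333,136),(423,138)],.006),("bottle cap",[(259,163)],.12),("spool",[(475,160)],.042),("tray",[(242,283)],.02)]:
    print(n_,cast("top",px,z).round(4).tolist())
save(cv2.resize(a[120:290,310:450],None,fx=3.5,fy=3.5,interpolation=cv2.INTER_CUBIC),"crop.png")
E
```

```text
board ((570.6756591796875, -53.18778991699219), (89.73558807373047, 80.07197570800781), 82.49920654296875) [[525.1251831054688, -92.44535827636719], [604.5120239257812, -102.89794921875], [616.2261352539062, -13.930221557617188], [536.8392944335938, -3.477630615234375]]
orange [333 158   6  32 183] [[333.0, 158.0], [338.0, 158.0], [338.0, 189.0], [333.0, 189.0]] [[0.7051, 0.0244], [0.7052, 0.0161], [0.6528, 0.0158], [0.6527, 0.0241]] [[0.6932, 0.0255], [0.6933, 0.0176], [0.6435, 0.0173], [0.6435, 0.0252]]
orange [417 159  11  33 183] [[415.6000061035156, 190.3000030517578], [422.29998779296875, 158.39999389648438], [428.29998779296875, 159.6999969482422], [421.70001220703125, 191.60000610351562]] [[0.6519, -0.1131], [0.706, -0.1248], [0.7039, -0.1349], [0.6498, -0.1232]] [[0.6426, -0.1051], [0.694, -0.1161], [0.6921, -0.1257], [0.6407, -0.1146]]
foot [[0.6502, 0.0258, 0.0], [0.6483, -0.127, 0.0]]
topfront [[0.6804, 0.0159, 0.05], [0.6801, -0.1139, 0.05]]
flange [[0.7411, 0.0248, 0.006], [0.7393, -0.1253, 0.006]]
bottle cap [[0.668, 0.135, 0.12]]
spool [[0.6943, -0.2023, 0.042]]
tray [[0.4956, 0.169, 0.02]]
```

View pics/crop.png

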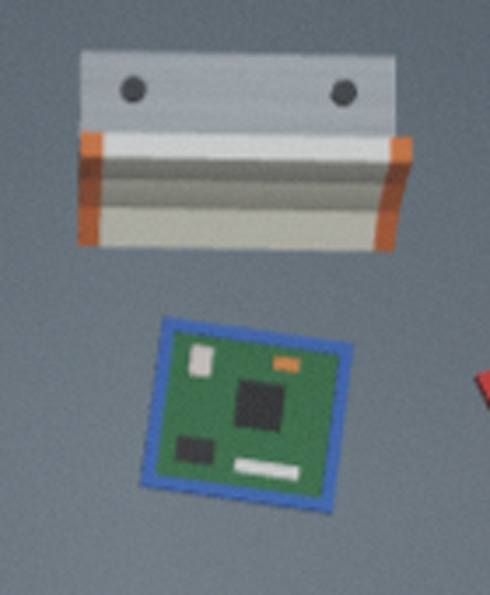

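The crop confirms the blue-framed board, green side up. It sits at (0.571, -0.053) with yaw -0.131. The stop's foot line is at x=0.649, its middle at y=-0.050, with yaw about -0.012. I'm moving now.

play_rows([
  [[-0.95,-0.15,0,0,0,-0.157,0],[-0.95,-0.15,0,0,0,-0.157,0],[-0.95,-0.15,0,0,0,-0.157,0]],
])

```text
time: 0.4
position: [0.264, 0.585, 0.2917]
tool_rot: [0.036, 3.136, -0.006]
ft_force: [1.0, -0.0, -0.1]
grip_width: 0.811
grip_force: 0.0
```

play_rows([
  [[-1,-1,0,0,0,0,0],[-1,-1,0,0,0,0,0],[-1,-1,0,0,0,0,0]],
])

```text
time: 0.7
position: [0.3551, 0.486, 0.2918]
tool_rot: [0.022, 3.141, -0.002]
ft_force: [0.7, 0.2, 0.4]
grip_width: 0.554
grip_force: 0.0
```

play_rows([
  [[-1,-1,0,0,0,0,0],[-1,-1,0,0,0,0,0],[-1,-1,0,0,0,0,0]],
])

```text
time: 1.0
position: [0.4538, 0.3843, 0.292]
tool_rot: [0.024, 3.141, -0.001]
ft_force: [0.3, 0.5, 0.8]
grip_width: 0.504
grip_force: 0.0
```

play_rows([
  [[0,-1,0,0,0,0,0],[0,-1,0,0,0,0,0],[0,-1,0,0,0,0,0]],
])

```text
time: 1.3
position: [0.4525, 0.279, 0.292]
tool_rot: [-0.037, -3.141, 0.006]
ft_force: [-0.0, 0.1, 0.0]
grip_width: 0.503
grip_force: 0.0
```

play_rows([
  [[0,-1,0,0,0,0,0],[0,-1,0,0,0,0,0],[0,-1,0,0,0,0,0]],
])

```text
time: 1.6
position: [0.4503, 0.1802, 0.2924]
tool_rot: [0.035, 3.141, -0.004]
ft_force: [0.8, 0.1, -0.6]
grip_width: 0.501
grip_force: 0.0
```

play_rows([
  [[0,-1,0,0,0,0,0],[0,-1,0,0,0,0,0],[0,-1,0,0,0,0,0]],
])

```text
time: 1.9
position: [0.4486, 0.0808, 0.2925]
tool_rot: [0.035, 3.141, -0.002]
ft_force: [0.4, 0.5, 0.1]
grip_width: 0.507
grip_force: 0.0
```

play_rows([
  [[-0.2,-1,0,0,0,0,0],[-0.4,-1,0.5,0,0,0,0],[-0.4,-1,1,0,0,0,0],[-0.4,-1,1,0,0,0,0]],
])

```text
time: 2.3
position: [0.4859, -0.0145, 0.1887]
tool_rot: [-0.025, -3.137, 0.002]
ft_force: [-0.9, 0.6, -0.2]
grip_width: 0.501
grip_force: 0.0
```

Run:
```python
from h import *
s=ctrl.get_state();print(s["position"],s["tool_rot"],s["joint_positions"])
R=Ro.from_rotvec(s["tool_rot"]).as_matrix();print(R.round(4))
print("shift to (.5,-.05,.09):",R.T@(np.array([.5,-.05,.09])-s["position"])*10)
```

```text
[ 0.48587486 -0.01454356  0.18873094] [-2.45778490e-02 -3.13709132e+00  1.81919969e-03] [-0.48139047  0.05022624  0.47118486  1.98931153 -0.02421838  1.11206301
  1.55523602]
[[-0.9999  0.0157 -0.0044]
 [ 0.0157  0.9999 -0.0011]
 [ 0.0044 -0.0012 -1.    ]]
shift to (.5,-.05,.09): [-0.15112844 -0.35112874  0.98707476]
```

play_rows([
  [[-0.15,-0.35,0.5,0,0,0,0],[-0.15,-0.35,1,0,0,0,0],[-0.15,-0.35,1,0,0,0,0],[-0.15,-0.35,1,0,0,0,0]],
])

```text
time: 2.7
position: [0.5004, -0.0477, 0.0906]
tool_rot: [-0.019, -3.137, 0.001]
ft_force: [-0.4, -0.2, 1.5]
grip_width: 0.5
grip_force: 0.0
```

Run:
```python
from h import *
s=ctrl.get_state();print(s["position"],s["tool_rot"],s["joint_positions"])
R=Ro.from_rotvec(s["tool_rot"]).as_matrix();print(R.round(4))
a=ctrl.get_image("wrist");b=ctrl.get_image("scene")
save(np.hstack([cv2.resize(a,(400,300)),b[150:350,130:396].repeat(1,0).copy() if 0 else cv2.resize(b[180:360,140:380],(400,300))]),"w1.png")
```

```text
[ 0.50042843 -0.04774     0.09055062] [-1.93312941e-02 -3.13682019e+00  8.54059198e-04] [-0.41097391  0.23042413  0.49795046  2.03711795 -0.1374495   0.91050477
  1.71943619]
[[-9.999e-01  1.230e-02 -4.700e-03]
 [ 1.230e-02  9.999e-01 -5.000e-04]
 [ 4.700e-03 -6.000e-04 -1.000e+00]]
```

View pics/w1.png

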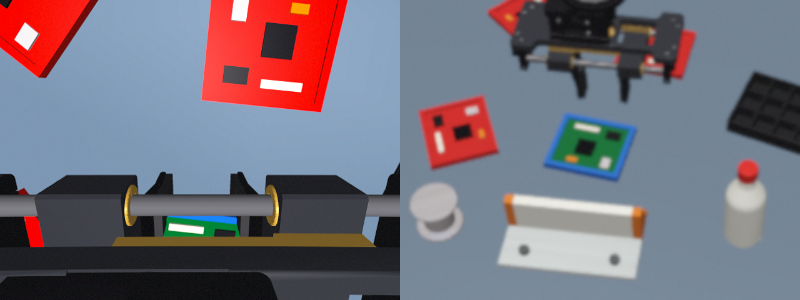

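The wrist crop shows the two fingertips behind the board's rear edge (blue edge at about (200,218)). The scene view shows the board clear ahead at (590,145). I'll lower to bench level and push gently.

play_rows([
  [[0,-0.02,0.1,0,0,0,0],[0,-0.02,0.18,0,0,0,0],[0,-0.02,0.18,0,0,0,0],[-0.06,-0.02,0.18,0,0,0,0],[-0.12,-0.02,0.18,0,0,0,0],[-0.17,-0.02,0.18,0,0,0,0],[-0.22,-0.02,0.18,0,0,0,0],[-0.27,-0.02,0.18,0,0,0,0]],
])

```text
time: 3.6
position: [0.5291, -0.0509, 0.0743]
tool_rot: [-0.019, -3.142, 0.0]
ft_force: [-0.8, -0.3, 0.1]
grip_width: 0.502
grip_force: 0.2
```

play_rows([
  [[-0.05,0,0,0,0,0,0],[-0.1,0,0,0,0,0,0],[-0.15,0,0,0,0,0,0],[-0.2,0,0,0,0,0,0],[-0.25,0,0,0,0,0,0],[-0.3,0,0,0,0,0,0]],
])

```text
time: 4.2
position: [0.559, -0.0512, 0.0742]
tool_rot: [-0.019, -3.141, -0.0]
ft_force: [-1.7, -0.8, 0.1]
grip_width: 0.502
grip_force: 0.5
```

Run:
```python
from m import *
s=ctrl.get_state();print(s["position"],s["tool_rot"],s["ft_force"])
a=ctrl.get_image("top")
b=ctrl.get_image("scene")
save(np.hstack([cv2.resize(a[120:300,280:480],(400,360)),cv2.resize(b[180:360,140:340],(400,360))]),"p1.png")
```

```text
[ 0.5589844  -0.05118464  0.0742175 ] [-1.90731238e-02 -3.14146978e+00 -7.06304014e-05] [-1.67179243 -0.81530976  0.10781908]
```

View pics/p1.png

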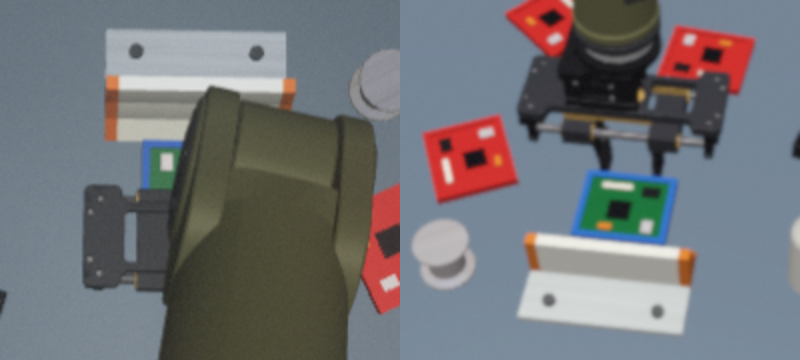

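The board is square, with its leading edge just about at the stop foot. I'm lowering the tips 2 mm further and continuing.

play_rows([
  [[0,0,0.02,0,0,0,0],[-0.04,0,0.02,0,0,0,0],[-0.08,0,0.02,0,0,0,0],[-0.12,0,0.02,0,0,0,0],[-0.16,0,0.02,0,0,0,0],[-0.2,0,0.02,0,0,0,0],[-0.24,0,0.02,0,0,0,0],[-0.28,0,0.02,0,0,0,0]],
])

```text
time: 5.1
position: [0.5869, -0.0515, 0.0722]
tool_rot: [-0.019, -3.141, -0.0]
ft_force: [-0.2, 0.2, -0.1]
grip_width: 0.5
grip_force: 0.6
```

Run:
```python
from m import *
s=ctrl.get_state();print(s["position"],s["tool_rot"],s["ft_force"])
b=ctrl.get_image("scene")
save(cv2.resize(b[180:360,140:340],(600,540)),"p2.png")
```

```text
[ 0.58688588 -0.05153171  0.07216939] [-1.90842953e-02 -3.14142636e+00 -5.54617139e-05] [-0.19112974  0.2093811  -0.06936493]
```

View pics/p2.png

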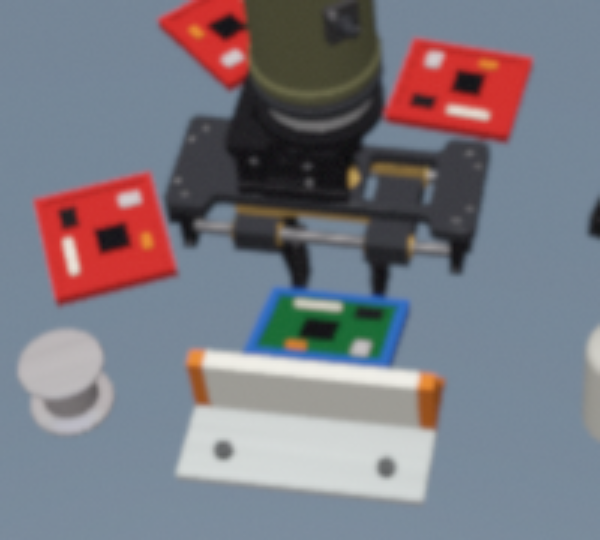

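The board's leading edge (about (320,355)) is climbing the stop face, evenly on both sides. I'm continuing the push.

play_rows([
  [[-0.04,0,0,0,0,0,0],[-0.08,0,0,0,0,0,0],[-0.12,0,0,0,0,0,0],[-0.16,0,0,0,0,0,0],[-0.2,0,0,0,0,0,0],[-0.24,0,0,0,0,0,0],[-0.28,0,0,0,0,0,0]],
])

```text
time: 5.85
position: [0.6151, -0.0519, 0.0724]
tool_rot: [0.019, 3.141, 0.0]
ft_force: [-0.6, -0.7, 0.2]
grip_width: 0.501
grip_force: 0.3
```

play_rows([
  [[-0.03,0,0,0,0,0,0],[-0.06,0,0,0,0,0,0],[-0.09,0,0,0,0,0,0],[-0.12,0,0,0,0,0,0],[-0.14,0,0,0,0,0,0],[-0.14,0,0,0,0,0,0]],
])

```text
time: 6.45
position: [0.629, -0.052, 0.0723]
tool_rot: [0.019, 3.141, -0.0]
ft_force: [0.3, -0.5, -0.0]
grip_width: 0.497
grip_force: 0.1
```

Run:
```python
from m import *
s=ctrl.get_state();print(s["position"],s["tool_rot"],s["ft_force"])
b=ctrl.get_image("scene")
save(cv2.resize(b[180:360,140:340],(600,540)),"p3.png")
```

```text
[ 0.62897794 -0.05203303  0.07230719] [ 1.89799213e-02  3.14105730e+00 -4.59490422e-05] [ 0.25758821 -0.51251641 -0.04779175]
```

View pics/p3.png

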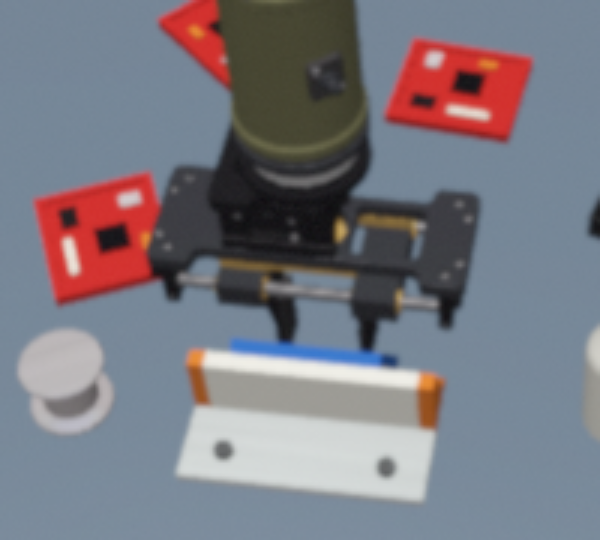

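Run:
```python
from m import *
for d in (0,-.003,-.006,-.01):
    # lower solder corner at foot+d, leaning on top edge (33,50)
    th=np.arctan2(.05,.033-d);u=np.array([np.cos(th),np.sin(th)]);n=np.array([-np.sin(th),np.cos(th)])
    P=[]
    for q in (u*.08,u*.08+n*.009):
        for y in (-.007,-.097): P.append([.649+d+q[0],y,q[1]])
    print(d,np.degrees(th).round(1),((proj("scene",P)-[140,180])*3).round(0).tolist(), "finger x", .649+d+n[0]*.009)
```

```text
0 56.6 [[375.0, 365.0], [225.0, 350.0], [377.0, 349.0], [227.0, 335.0]] finger x 0.6414885153409445
-0.003 54.2 [[375.0, 366.0], [225.0, 352.0], [377.0, 351.0], [227.0, 336.0]] finger x 0.6386961909269365
-0.006 52.0 [[376.0, 367.0], [226.0, 353.0], [377.0, 352.0], [227.0, 337.0]] finger x 0.6359034792458399
-0.01 49.3 [[376.0, 368.0], [227.0, 354.0], [377.0, 353.0], [228.0, 339.0]] finger x 0.6321763332331949
```

The board is leaning on the stop, with its raised blue edge at (230,342)-(382,354). It looks a few mm short of the foot line, so I'll give it a small final push, then back off and lift.

play_rows([
  [[-0.02,0,0,0,0,0,0],[-0.04,0,0,0,0,0,0],[-0.05,0,0,0,0,0,0],[-0.05,0,0,0,0,0,0]],
])

```text
time: 6.9
position: [0.6322, -0.0521, 0.0719]
tool_rot: [-0.019, -3.138, -0.001]
ft_force: [-6.3, -0.3, 2.1]
grip_width: 0.498
grip_force: 2.7
```

Run:
```python
from m import *
s=ctrl.get_state();print(s["position"],s["ft_force"])
b=ctrl.get_image("scene");hsv=cv2.cvtColor(b,cv2.COLOR_RGB2HSV)
m=((hsv[...,0]>105)&(hsv[...,0]<122)&(hsv[...,1]>160)).astype(np.uint8);m[:270]=0;m[:,:200]=0;m[:,290:]=0;m[310:]=0
p=np.argwhere(m)[:,::-1].astype(np.float32);r=cv2.boxPoints(cv2.minAreaRect(p));print(len(p),((r-[140,180])*3).round(0).tolist())
```

```text
[ 0.63220037 -0.05210575  0.07194408] [-6.34050849 -0.31668368  2.10682404]
164 [[231.0, 347.0], [232.0, 334.0], [391.0, 350.0], [390.0, 363.0]]
```

Force rose to 6 N, so the lower edge is at the foot. I'm backing off, rising and going over the stop.

play_rows([
  [[0.1,0,0,0,0,0,0],[0.3,0,0,0,0,0,0],[0.6,0,0,0,0,0,0],[0.6,0,-0.4,0,0,0,0],[0.6,0,-0.9,0,0,0,0],[0.6,0,-1,0,0,0,0],[0.6,0,-1,0,0,0,0]],
])

```text
time: 7.65
position: [0.5753, -0.0514, 0.1751]
tool_rot: [0.019, 3.135, 0.002]
ft_force: [0.1, -0.1, -0.1]
grip_width: 0.5
grip_force: 0.0
```

Run:
```python
from m import *
s=ctrl.get_state();print(s["position"],s["tool_rot"],s["ft_force"])
b=ctrl.get_image("scene")
save(cv2.resize(b[180:360,140:340],(600,540)),"p4.png")
```

```text
[ 0.57534924 -0.05144097  0.17513664] [1.89633427e-02 3.13457509e+00 1.59369853e-03] [ 0.09780145 -0.0701066  -0.13839932]
```

View pics/p4.png

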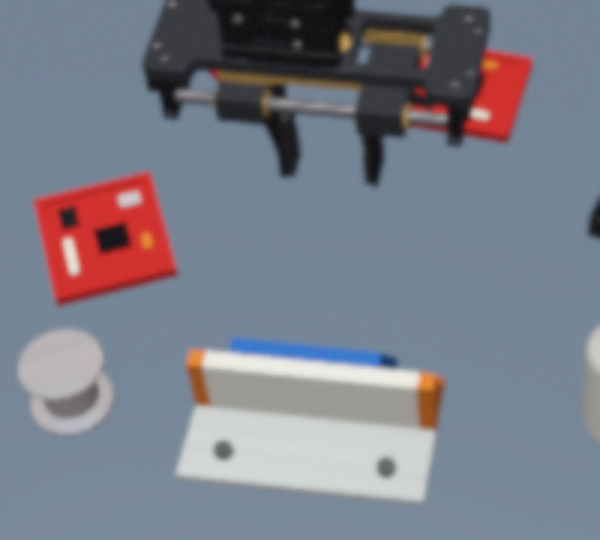

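With the robot clear, the board stays tipped up against the stop (raised blue edge (230,342)-(395,362)). I'm passing over and going behind it.

play_rows([
  [[0,0,-0.3,0,0,0,0],[-0.4,0,-0.3,0,0,0,0],[-0.8,0,-0.3,0,0,0,0],[-1,0,-0.3,0,0,0,0],[-1,0,-0.3,0,0,0,0]],
])

```text
time: 8.2
position: [0.6746, -0.0521, 0.1988]
tool_rot: [-0.018, -3.139, 0.002]
ft_force: [-0.5, -0.7, -0.1]
grip_width: 0.504
grip_force: 0.0
```

play_rows([
  [[-0.4,0.02,0,0,0,0,0],[-0.56,0.02,0,0,0,0,0],[-0.56,0.02,0.4,0,0,0,0],[-0.56,0.02,0.74,0,0,0,0],[-0.56,0.02,0.74,0,0,0,0],[-0.56,0.02,0.74,0,0,0,0]],
])

```text
time: 8.8
position: [0.7282, -0.0514, 0.1271]
tool_rot: [-0.02, -3.138, 0.0]
ft_force: [0.2, 0.3, -0.4]
grip_width: 0.499
grip_force: 0.0
```

Run:
```python
from m import *
s=ctrl.get_state();print(s["position"],s["tool_rot"],s["ft_force"],s["joint_positions"])
b=ctrl.get_image("scene")
save(cv2.resize(b[180:360,140:340],(600,540)),"p5.png")
```

```text
[ 0.72823475 -0.05140356  0.12710719] [-1.99066747e-02 -3.13832982e+00  5.21590070e-05] [ 0.2229816   0.27009012 -0.42513961] [-0.28681566  0.63544968  0.47171385  1.41241218 -0.29721554  1.16766559
  1.7813368 ]
```

View pics/p5.png

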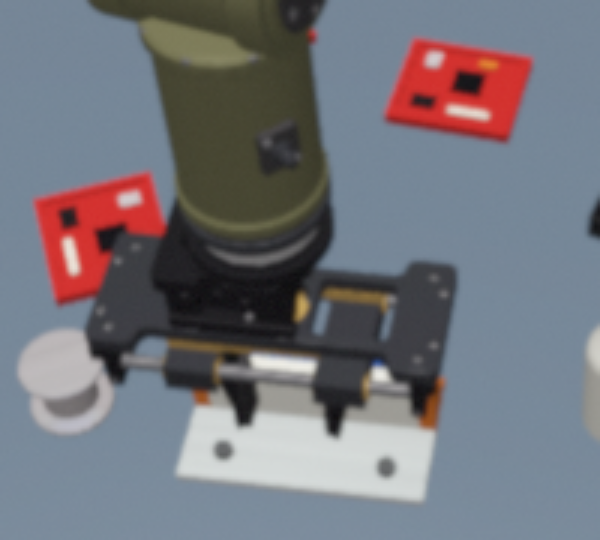

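The fingertips are behind the stop, above the flange at about (245,420) and (335,430), and clear of the spool. I'm pushing the raised edge back toward the robot.

play_rows([
  [[0.1,0,0,0,0,0,0],[0.2,0,0,0,0,0,0],[0.25,0,0,0,0,0,0],[0.3,0,0,0,0,0,0],[0.34,0,0,0,0,0,0],[0.38,0,0,0,0,0,0],[0.42,0,0,0,0,0,0],[0.46,0,0,0,0,0,0]],
])

```text
time: 9.65
position: [0.6833, -0.0507, 0.1282]
tool_rot: [-0.019, -3.141, -0.0]
ft_force: [-0.3, 0.1, 0.8]
grip_width: 0.501
grip_force: 0.1
```

play_rows([
  [[0.04,0,-0.02,0,0,0,0],[0.08,0,-0.04,0,0,0,0],[0.12,0,-0.06,0,0,0,0],[0.16,0,-0.08,0,0,0,0],[0.2,0,-0.08,0,0,0,0],[0.24,0,-0.08,0,0,0,0],[0.28,0,-0.08,0,0,0,0]],
])

```text
time: 10.35
position: [0.6552, -0.0504, 0.1362]
tool_rot: [-0.019, -3.142, -0.0]
ft_force: [0.5, -0.4, 0.3]
grip_width: 0.5
grip_force: 0.0
```

play_rows([
  [[0.03,0,0,0,0,0,0],[0.06,0,0,0,0,0,0],[0.09,0,0,0,0,0,0],[0.12,0,0,0,0,0,0],[0.15,0,0,0,0,0,0],[0.15,0,0,0,0,0,0]],
])

```text
time: 10.95
position: [0.6403, -0.0503, 0.1363]
tool_rot: [-0.019, -3.141, -0.0]
ft_force: [-0.7, 0.4, 0.2]
grip_width: 0.496
grip_force: 0.0
```

```bash
cat > chk.py <<'E'
from m import *
s=ctrl.get_state();print(s["time"],s["position"],s["ft_force"])
b=ctrl.get_image("scene");np.save("b.npy",b);hsv=cv2.cvtColor(b,cv2.COLOR_RGB2HSV)[200:310,200:300]
H,S=hsv[...,0],hsv[...,1]
for n,m in (("blue",(H>105)&(H<122)&(S>160)),("green",(H>50)&(H<90)&(S>120)),("tan",(H>10)&(H<30)&(S>60))):
    p=np.argwhere(m)[:,::-1]+[200,200];print(n,len(p),(p.min(0),p.max(0)) if len(p) else "")
E
python3 chk.py
```

```text
10.95 [ 0.64025531 -0.05025974  0.13625357] [-0.72173234  0.36046926  0.19504471]
blue 188 (array([228, 262]), array([278, 296]))
green 0 
tan 1642 (array([203, 200]), array([287, 309]))
```

play_rows([
  [[-0.1,0,-0.2,0,0,0,0],[-0.1,0,-0.6,0,0,0,0],[-0.1,0,-1,0,0,0,0],[-0.1,0.5,-1,0,0,0,0],[-0.1,1,-1,0,0,0,0],[-0.1,1,-1,0,0,0,0]],
])

```text
time: 11.6
position: [0.6518, 0.0611, 0.2361]
tool_rot: [0.001, -3.142, -0.011]
ft_force: [0.1, 1.6, -0.6]
grip_width: 0.502
grip_force: 0.0
```

play_rows([
  [[0,0.5,-0.3,0,0,0,0],[0,1,-0.5,0,0,0,0],[0,1,-0.5,0,0,0,0],[0,1,-0.5,0,0,0,0]],
])

```text
time: 12.0
position: [0.6531, 0.1536, 0.2869]
tool_rot: [0.01, 3.14, 0.003]
ft_force: [0.5, -0.6, -0.7]
grip_width: 0.497
grip_force: 0.0
```

```bash
python3 chk.py
python3 - <<'E'
from m import *
a=ctrl.get_image("top");b=ctrl.get_image("scene");r=board(a);print(r,cv2.boxPoints(r).tolist())
save(np.hstack([cv2.resize(a[110:330,190:510],(400,300)),cv2.resize(b[170:370,130:410],(400,300))]),"fin.png")
E
```

```text
12.0 [0.65305278 0.15358106 0.28691949] [ 0.48045788 -0.60450825 -0.7090869 ]
blue 218 (array([228, 259]), array([278, 296]))
green 0 
tan 1049 (array([203, 262]), array([286, 309]))
((594.76416015625, -49.4159049987793), (88.6988525390625, 79.8600845336914), 89.63026428222656) [[554.5487670898438, -93.5067367553711], [634.4071655273438, -94.02207946777344], [634.9795532226562, -5.3250732421875], [555.1211547851562, -4.809730529785156]]
```

View pics/fin.png

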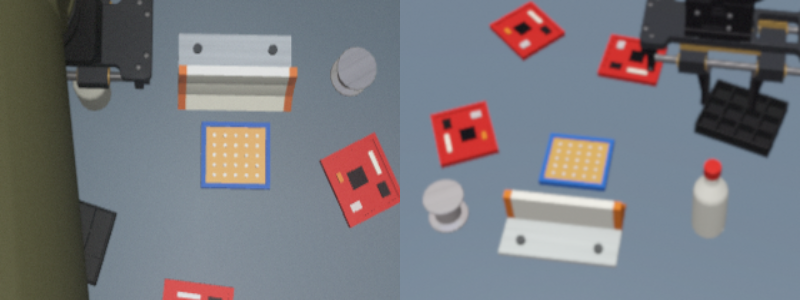

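The final views show the board flat and square, solder side up, its near edge about 14 mm in front of the stop foot (top crop (235,155)). The bottle, spool and tray look undisturbed, and the robot is clear. I'm handing it in.

```bash
python3 -c "
from bench import ctrl
print(ctrl.close_job())"
```

```text
the job is handed in; nothing more can be done
None
```

The board lies flat, solder side up, about 14 mm in front of the stop; the bottle, spool and tray look unmoved, and I handed the job in at about 12 s.

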